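Gauge the rounded part on the index dial with radius leaves

TASK

Find the radius leaf that fits the rounded top of the part in the nest facing the optical sensor: touch leaves to it gently, square across the ridge, until one beds down fully on the curve and does not rock. Leave that leaf standing upright, bedded on the middle of that part, and have the other leaves standing in their tray. Do not press hard into the nest or disturb the other objects lying about.

Things in the scene. Friction and masses are not known exactly. Their poses are not given: they have to be found in the camera images.
- nest: Black nest on the round steel dial, on the side facing the small black optical sensor: 72 mm round, 6 mm thick, four lugs 8 mm high. Origin: centre of its underside, z up. Holds one of three loose aluminium parts (which is not told), 40 mm along x, 36 mm along y, 0.5 mm play; the part's rounded ridge (radius 18, 28 or 60 mm) runs along x through the centre; see crown.
- crown (a point): Centre of the ridge's highest line, 38 mm above the nest's origin (and the dial's top) for every part; axes as the nest's. The matching leaf's arc beds with its apex here and cannot be shifted across the ridge. A leaf of smaller radius stops on its arc's edges, apex 2.8 mm or more above; one of larger radius touches only here, can be shifted across (y) with little force, and rocks, leans or falls when let go.
- dial: Round steel dial, 290 mm across, 16 mm thick, flat on the work surface; origin under its centre, its axes parallel to the nest's; the nest lies 88 mm from the centre along +x. On its other side two like nests, centred at x -45, y +-82 mm, hold the other two parts; a star knob stands 31 mm above the dial at x -12 mm.
- tray: Shallow grey tray for the leaves, flat on the work surface, 76 mm (x) by 250 mm (y), walls 4 mm thick and 10 mm high, inner floor 4 mm above its origin (centre of its underside). Three leaves stand in it in a row along y, at 75 mm spacing.
- leaf18_mid (a point): Upright steel leaf, 0.16 kg: 40 mm wide (y), 14 mm thick (x), 56 mm tall. Concave arc of radius 18 mm in its lower edge, 32 mm across, 9.8 mm deep to the apex, arc axis x; 4 mm flat feet. A 16 x 16 mm ear, 6 mm thick, on the +y side, 34 to 50 mm up (centre of mass 1 mm off to +y). This point: mid-width, mid-thickness, 28 mm above the feet. z up. Stands in the tray; order varies.
- leaf28_mid (a point): Upright steel leaf, 0.16 kg: 40 mm wide (y), 14 mm thick (x), 56 mm tall. Concave arc of radius 28 mm in its lower edge, 32 mm across, 5.0 mm deep to the apex, arc axis x; 4 mm flat feet. A 16 x 16 mm ear, 6 mm thick, on the +y side, 34 to 50 mm up (centre of mass 1 mm off to +y). This point: mid-width, mid-thickness, 28 mm above the feet. z up. Stands in the tray; order varies.
- leaf60_mid (a point): Upright steel leaf, 0.16 kg: 40 mm wide (y), 14 mm thick (x), 56 mm tall. Concave arc of radius 60 mm in its lower edge, 32 mm across, 2.2 mm deep to the apex, arc axis x; 4 mm flat feet. A 16 x 16 mm ear, 6 mm thick, on the +y side, 34 to 50 mm up (centre of mass 1 mm off to +y). This point: mid-width, mid-thickness, 28 mm above the feet. z up. Stands in the tray; order varies.
- leaf18_a: The -y end of leaf18's arc with its foot, one with the leaf; origin and axes: the leaf's mid-width, mid-thickness, at foot height. It bears on the ridge only if the arc fits (or is too small).
- leaf18_b: The +y end of leaf18's arc with its foot, one with the leaf; origin and axes: the leaf's mid-width, mid-thickness, at foot height. It bears on the ridge only if the arc fits (or is too small).
- leaf28_a: The -y end of leaf28's arc with its foot, one with the leaf; origin and axes: the leaf's mid-width, mid-thickness, at foot height. It bears on the ridge only if the arc fits (or is too small).
- leaf28_b: The +y end of leaf28's arc with its foot, one with the leaf; origin and axes: the leaf's mid-width, mid-thickness, at foot height. It bears on the ridge only if the arc fits (or is too small).
- leaf60_a: The -y end of leaf60's arc with its foot, one with the leaf; origin and axes: the leaf's mid-width, mid-thickness, at foot height. It bears on the ridge only if the arc fits (or is too small).
- leaf60_b: The +y end of leaf60's arc with its foot, one with the leaf; origin and axes: the leaf's mid-width, mid-thickness, at foot height. It bears on the ridge only if the arc fits (or is too small).
- star_knob: Bystander: loose black star knob, 45 mm across, 33 mm tall; origin under its centre.
- hex_driver: Bystander: loose driver, 150 mm long, lying along its x; origin under its middle.
- screw_cup: Bystander: open black box of screws, 70 x 70 x 30 mm; origin under its centre.
- bushing: Bystander: upright brass cylinder, 36 mm across, 30 mm tall; origin under its centre.
- oiler: Bystander: upright white bottle, 44 mm across, 100 mm tall; origin under its centre.
- blank: Bystander: aluminium block 50 x 35 x 20 mm; origin under its centre.
There are look-alikes about, which are no part of the job. Leave any blue or orange look-alike of the part that bears leaf28_mid alone.

How it is judged:
At the end, for the whole second after the job is handed in: One leaf rests bedded on the nest's part: height within 1.6 mm of full seating, within 4 mm of centre across the ridge and 13 mm along it, square within 0.15 rad, leaning under 0.1 rad, both edges of its arc bearing. The other two stand in the tray, leaning under 0.15 rad. All leaves at rest ((((z of leaf18_mid in the frame of nest between 0.0546462 and 0.0578462 m and y of leaf18_mid in the frame of nest between -0.004 and 0.004 m and x of leaf18_mid in the frame of nest between -0.013 and 0.013 m and angle between leaf18_mid's own z axis and vertical below 0.1 rad and angle between the x axis of leaf18_mid and the x axis of nest, either way round below 0.15 rad and contact force between each of leaf18_a, leaf18_b and anything else above 0.05 N) and (x of leaf28_mid in the frame of tray between -0.036 and 0.036 m and y of leaf28_mid in the frame of tray between -0.122 and 0.122 m and z of leaf28_mid in the frame of tray between 0.026 and 0.04 m and angle between leaf28_mid's own z axis and vertical below 0.15 rad) and (x of leaf60_mid in the frame of tray between -0.036 and 0.036 m and y of leaf60_mid in the frame of tray between -0.122 and 0.122 m and z of leaf60_mid in the frame of tray between 0.026 and 0.04 m and angle between leaf60_mid's own z axis and vertical below 0.15 rad)) or ((z of leaf28_mid in the frame of nest between 0.0593783 and 0.0625783 m and y of leaf28_mid in the frame of nest between -0.004 and 0.004 m and x of leaf28_mid in the frame of nest between -0.013 and 0.013 m and angle between leaf28_mid's own z axis and vertical below 0.1 rad and angle between the x axis of leaf28_mid and the x axis of nest, either way round below 0.15 rad and contact force between each of leaf28_a, leaf28_b and anything else above 0.05 N) and (x of leaf18_mid in the frame of tray between -0.036 and 0.036 m and y of leaf18_mid in the frame of tray between -0.122 and 0.122 m and z of leaf18_mid in the frame of tray between 0.026 and 0.04 m and angle between leaf18_mid's own z axis and vertical below 0.15 rad) and (x of leaf60_mid in the frame of tray between -0.036 and 0.036 m and y of leaf60_mid in the frame of tray between -0.122 and 0.122 m and z of leaf60_mid in the frame of tray between 0.026 and 0.04 m and angle between leaf60_mid's own z axis and vertical below 0.15 rad)) or ((z of leaf60_mid in the frame of nest between 0.0622273 and 0.0654273 m and y of leaf60_mid in the frame of nest between -0.004 and 0.004 m and x of leaf60_mid in the frame of nest between -0.013 and 0.013 m and angle between leaf60_mid's own z axis and vertical below 0.1 rad and angle between the x axis of leaf60_mid and the x axis of nest, either way round below 0.15 rad and contact force between each of leaf60_a, leaf60_b and anything else above 0.05 N) and (x of leaf18_mid in the frame of tray between -0.036 and 0.036 m and y of leaf18_mid in the frame of tray between -0.122 and 0.122 m and z of leaf18_mid in the frame of tray between 0.026 and 0.04 m and angle between leaf18_mid's own z axis and vertical below 0.15 rad) and (x of leaf28_mid in the frame of tray between -0.036 and 0.036 m and y of leaf28_mid in the frame of tray between -0.122 and 0.122 m and z of leaf28_mid in the frame of tray between 0.026 and 0.04 m and angle between leaf28_mid's own z axis and vertical below 0.15 rad))) and linear speed of each of leaf18, leaf28, leaf60 below 0.01 m/s); the robot touches nothing.
It fails at once if the part and nest are pressed with more than 25 N (contact force between nest and anything else above 25 N).
It fails at once if a bystander is moved more than 30 mm (distance of any of star_knob, hex_driver, screw_cup, bushing, oiler, blank from where it was at the start of the episode above 0.03 m).
It also fails if it takes over 72 s, if anything falls off the work surface, if the arm or the gripper's body presses on something with over 40 N, if the wrist force passes 120 N, or if a joint passes its speed limit or range.

ROBOT

A 6-joint arm with a two-finger parallel gripper is mounted at the origin on the work surface. World frame = base frame: x ahead of the robot, y to its left, z up, the work surface at z = 0. Lengths are in m, angles in rad, forces in N, time in s.
With the tool pointing down it reaches from about 0.3 to 0.85 m from the base axis. Payload 5.4 kg.
Tool frame: the origin (TCP) lies between the finger pads; the fingertips stand 17 mm ahead of it and the grasp point (between the pads) lies 2 mm behind it; x points along the fingers, z is the direction in which the jaws open and shut, and the axes are right-handed (so a half turn about x gives the same grasp; the last joint's range is limited). The gripper opens to 85 mm and grips with 20 to 120 N. Pads are 22 mm wide; open, the fingers measure 114 mm over their backs; the gripper's body (76 mm by 85 mm) begins 54 mm behind the grasp point. The pads swing forward as they close: fully open they stand 13 mm farther back than shut.
Start: joints at [-1.478, 0.158, 1.597, -0, 1.386, -0.21], TCP at [0.171, -0.549, 0.248] pointing down, gripper open.
Joint ranges: [-2.91, 2.91], [-0.94, 2.29], [0.18, 2.7], [-1.29, 4.43], [0.17, 2.64], [-3, 3]. Speed limits (rad/s): [2.57, 2.57, 3.14, 3.14, 3.14, 3.14].

INTERFACE

Orientations are given as a unit quaternion [w, x, y, z].
In Python, from cell import robot gives the robot as it stands.
- The arm moves only by the shell command python3 -m pendant 'ROWS' [OPENING] [FORCE]. ROWS is JSON, a list of rows, each a list of 4 numbers: the shift along the tool's x, y, z in m, then the turn about the tool's x in degrees. A call has 1 to 12 rows; each row is the pose to reach, as a shift and turn from the pose measured when the call began, along the tool's axes at that moment; what a row does not reach only later rows make up. A row lasts 1/10 s, in which the tool goes at most 50 mm and 8.59 degrees, less where a joint would pass 70% of its speed; a pose out of reach is approached as far as the arm can. A call with a gripper value outside its range is refused whole. OPENING is the finger opening in m, from 0 to 0.0854, set as the call begins (- or left out, the last holds). The fingers move at their own pace and stop on an object; FORCE is the grip in N (left out, the last holds). Time passes only in rows, so rows that repeat a pose let the fingers close. It gives the time, the measured TCP pose, the force and the opening at its end, in the units of the state.
- robot.get_obs(): the state, without advancing time (a new reading comes with each control period).
- robot.camera(name): name is "scene" or "top" or "wrist"; returns a dict with "color" (480x640x3 uint8, red, green, blue), "K" (3x3 intrinsics, pixels), "eye" and "orientation" of the camera in the world; the wrist camera has in their place "mount" (4x4, takes a point from camera to tool coordinates, whose origin is the TCP and whose axes are the tool frame's). Camera axes: x right, y down, z forward; pixel columns grow to the right and rows downward; lengths in m; the calibration is good to about 2 mm. A picture is of the moment at which its call begins: read the wrist's pose just before it. There is no depth.
- robot.sign_off(): hands the job in, once; it reports no verdict.
Trained networks look in a picture, given as the dict that the camera call returned (one of the last four; its "shot" number tells which), for a name from the list of things; names that differ only in an ending like _2 or _b are one class to them, and where a whole thing is asked for, a point or a joint stands for the part that bears it (a point fixed in the world has none). Each returns a list of dicts, best first, with "conf" (0 to 1); they miss things now and then, are a little off and sometimes report something else, mostly with a low value. They report only what shows in the picture. A call takes as long as a camera call. They do not tell look-alikes from the thing itself.
- robot.recognise(picture, name): "point" ([column, row] in pixels, amid what is visible of it).
The state is a dict: "clock": time; "joints": joint angles; "joint_vel": joint speeds; "effort": joint torques, N m; "eef_pos": TCP position; "eef_rot": TCP orientation; "force": force on the tool from outside, world axes, zero at the start; "moment": the same for the moment, N m; "opening": finger opening in m.
Only numpy, scipy, OpenCV 4.12 (cv2) and the standard library are available. Lean on these libraries where they do the work, as an engineer would, in place of code of your own. Each camera call takes 0.05 s, during which the arm holds its last target.

## Working session

There is one attempt and no reset: what is moved stays moved. The work goes in short steps, Python scripts to look and compute and a shell command to move; the robot and the scene stay as the last step left them, time stands still between calls to the robot, and variables do not carry over. Pictures are saved under pics/ and viewed, and the job is handed in when it is done.

```bash
mkdir -p pics; ls
cat > h.py <<'E'
import numpy as np, cv2, json
from cell import robot
from scipy.spatial.transform import Rotation as R
def rot(q): return R.from_quat([q[1],q[2],q[3],q[0]]).as_matrix()
def save(p,name): cv2.imwrite('pics/'+name, p['color'][:,:,::-1])
def campose(p,obs=None):
    if 'mount' in p:
        T=np.eye(4);T[:3,:3]=rot(obs['eef_rot']);T[:3,3]=obs['eef_pos']
        M=T@np.array(p['mount']); return M[:3,:3],M[:3,3]
    o=np.array(p['orientation']); 
    return (rot(o) if o.size==4 else o.reshape(3,3)), np.array(p['eye'])
def ray(p,uv,z,obs=None):
    Rm,e=campose(p,obs); K=np.array(p['K'])
    d=Rm@np.linalg.inv(K)@np.array([uv[0],uv[1],1.0]); return e+d*(z-e[2])/d[2]
def proj(p,X,obs=None):
    Rm,e=campose(p,obs); c=Rm.T@(np.array(X)-e); q=np.array(p['K'])@c; return q[:2]/q[2]
E
python3 - <<'E'
from h import *
o=robot.get_obs(); print(o)
for n in('scene','top'):
    p=robot.camera(n); save(p,n+'0.png'); print(n,p['eye'],p['orientation'],p['K'])
o=robot.get_obs();p=robot.camera('wrist'); save(p,'wrist0.png'); print(p['mount'],p['K'])
E
```

```text
pics
{'clock': 0.0, 'joints': array([-1.47810892e+00,  1.59070381e-01,  1.59824066e+00, -3.98682688e-05,
        1.38619149e+00, -2.10072277e-01]), 'joint_vel': array([-0.00045582, -0.00049228,  0.00140252, -0.00055609,  0.00147144,
        0.00199227]), 'effort': array([ 2.67716241e-03, -3.95987999e+01, -3.31428587e+01, -5.93498703e-05,
        8.25190509e-03, -8.48862101e-06]), 'eef_pos': array([ 0.17136926, -0.54826976,  0.24730066]), 'eef_rot': array([ 0.56922542,  0.41937396,  0.57014341, -0.41838306]), 'force': array([-0.4448608 ,  0.21300174, -0.48936013]), 'moment': array([-0.03455154,  0.0066473 ,  0.03377628]), 'opening': 0.08539396070872209}
scene [ 1.25801573 -0.10689225  0.74866888] [-0.31977325  0.7043778   0.57440792 -0.26767988] [[484.03259031   0.         320.35387172]
 [  0.         484.03259031 239.88738963]
 [  0.           0.           1.        ]]
top [0.43278394 0.03954882 1.01527049] [ 0.02939429 -0.70167523  0.71163779 -0.01896022] [[523.53112325   0.         316.2502136 ]
 [  0.         523.53112325 233.73119456]
 [  0.           0.           1.        ]]
[[-1.00063418e-03 -2.94041423e-01  9.55792153e-01 -1.26467336e-01]
 [-8.62152087e-04 -9.55792023e-01 -2.94042285e-01  7.50097348e-02]
 [ 9.99999128e-01 -1.11826696e-03  7.02889745e-04  1.13218816e-04]
 [ 0.00000000e+00  0.00000000e+00  0.00000000e+00  1.00000000e+00]] [[364.06891822   0.         322.33212792]
 [  0.         364.06891822 245.85135564]
 [  0.           0.           1.        ]]
```

View pics/top0.png

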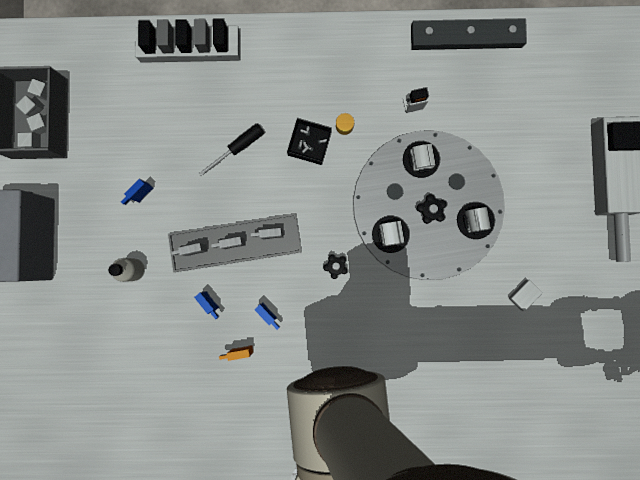

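View pics/scene0.png

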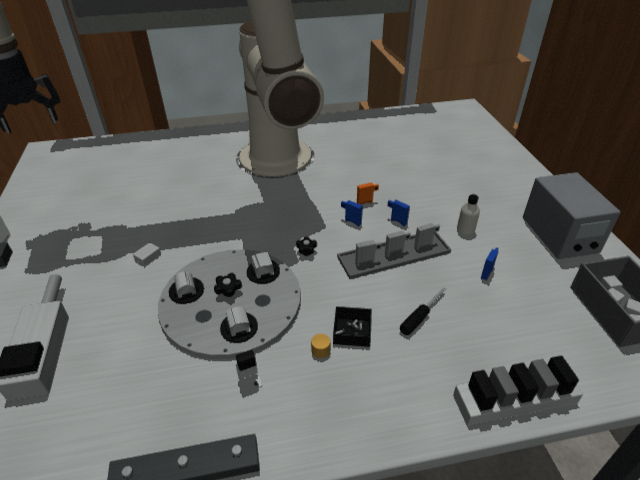

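View pics/wrist0.png

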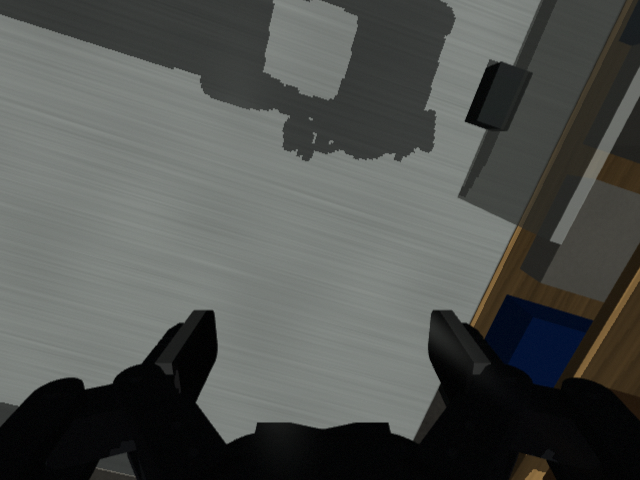

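Run:
```python
from h import *
p=robot.camera('scene');s=p['color'][:,:,::-1]
c=cv2.resize(s[240:370,150:310],None,fx=5,fy=4.6,interpolation=cv2.INTER_CUBIC)
cv2.imwrite('pics/c1.png',c)
c=cv2.resize(s[210:280,330:460],None,fx=6,fy=6,interpolation=cv2.INTER_CUBIC);cv2.imwrite('pics/c2.png',c)
p=robot.camera('top');s=p['color'][:,:,::-1]
c=cv2.resize(s[80:290,345:515],None,fx=2.8,fy=2.8,interpolation=cv2.INTER_CUBIC);cv2.imwrite('pics/c3.png',c)
c=cv2.resize(s[205:280,160:310],None,fx=5,fy=5,interpolation=cv2.INTER_CUBIC);cv2.imwrite('pics/c4.png',c)
for n in ['nest','dial','tray','leaf18_mid','leaf28_mid','leaf60_mid']:
  print(n,[(np.round(r['point'],1),round(r['conf'],2)) for r in robot.recognise(p,n)][:4])
print(robot.get_obs()['clock'])
```

```text
nest [(array([414.1, 163.3]), 0.63)]
dial [(array([430.7, 202.5]), 0.73)]
tray [(array([241.5, 243.5]), 0.69), (array([413.1, 161.9]), 0.59)]
leaf18_mid [(array([231. , 243.1]), 0.64)]
leaf28_mid [(array([137.5, 190.7]), 0.97), (array([235.7, 351.9]), 0.77), (array([208.6, 304. ]), 0.67), (array([265.8, 315.1]), 0.52)]
leaf60_mid [(array([190.1, 249.6]), 0.71)]
0.55
```

View pics/c1.png

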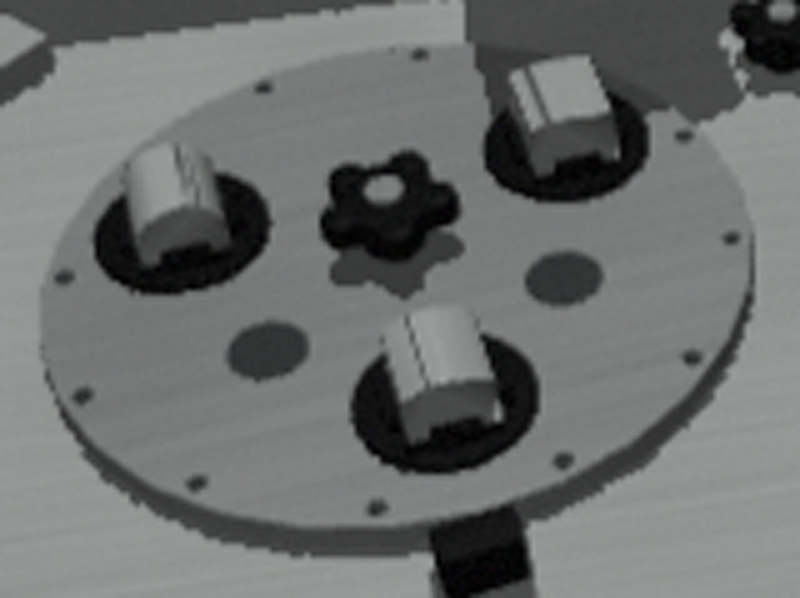

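View pics/c2.png

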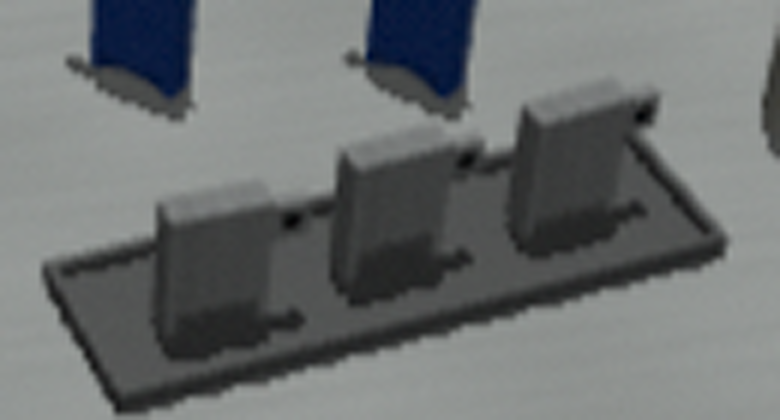

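View pics/c3.png

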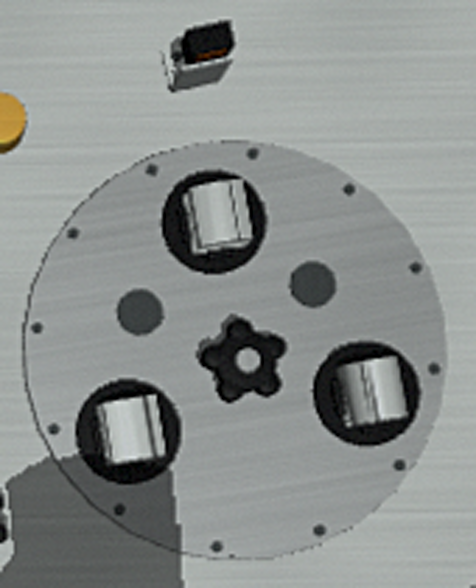

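View pics/c4.png

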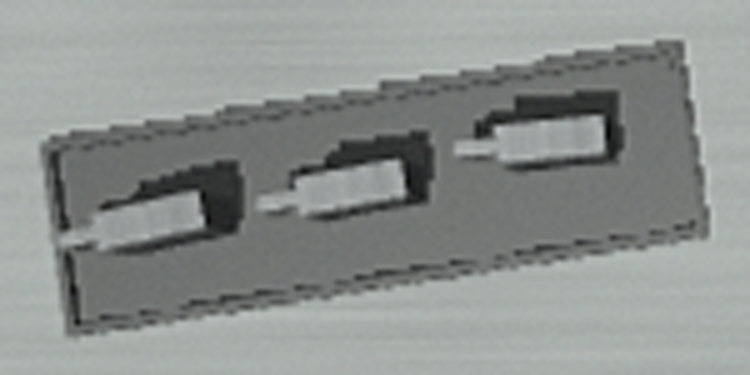

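```bash
cat > m.py <<'E'
from h import *
p=robot.camera('top')
def g(c,off,s,z): return ray(p,(c[0]/s+off[0],c[1]/s+off[1]),z)
N=[g(c,(345,80),2.8,.022) for c in[(214,222),(128,431),(366,394)]]
N=np.array(N)[:,:2]; print('nests',N)
mod=np.array([[.088,0],[-.045,.082],[-.045,-.082]])
mc=mod.mean(0);nc=N.mean(0);H=(mod-mc).T@(N-nc);a=np.arctan2(H[0,1]-H[1,0],H[0,0]+H[1,1])
Rr=np.array([[np.cos(a),-np.sin(a)],[np.sin(a),np.cos(a)]]);d=nc-Rr@mc
print('dial',d,'yaw',a,np.degrees(a),'nest fit',d+Rr@[.088,0],'res',N-(mod@Rr.T+d))
gray=p['color'].mean(2)
up=cv2.resize(p['color'][205:280,160:310],None,fx=8,fy=8,interpolation=cv2.INTER_CUBIC).mean(2)
m=((up>150)).astype(np.uint8)
m[:]=m; 
m=cv2.morphologyEx(m,cv2.MORPH_OPEN,np.ones((41,41)))
n,l,st,ce=cv2.connectedComponentsWithStats(m)
for i in range(1,n):
    if not 3000<st[i,4]<20000: continue
    r=cv2.minAreaRect(np.argwhere(l==i)[:,::-1].astype(np.float32))
    b=cv2.boxPoints(r)
    W=np.array([ray(p,((x+.5)/8-.5+160,(y+.5)/8-.5+205),.06)[:2] for x,y in b])
    e1=W[1]-W[0];e2=W[2]-W[1]; e=e1 if np.hypot(*e1)>np.hypot(*e2) else e2
    an=np.degrees(np.arctan2(e[1],e[0]))
    print('leaf',W.mean(0).round(4),np.hypot(*e1).round(4),np.hypot(*e2).round(4),'long axis deg',an)
for c in [(50,140),(683,42),(707,235),(72,335)]: print('tray corner',g(c,(160,205),5,.01))
E
python3 m.py; sed -i 's/XX/XX/' m.py
```

```text
nests [[ 0.64084735 -0.14956981]
 [ 0.49849264 -0.08755699]
 [ 0.52125251 -0.24898028]]
dial [ 0.55419089 -0.16194208] yaw 0.1408833348834843 8.072020492551857 nest fit [ 0.64131902 -0.14958532] res [[-4.71668874e-04  1.55061006e-05]
 [ 3.70155883e-04 -4.83680676e-04]
 [ 1.01512990e-04  4.68174575e-04]]
leaf [0.5016 0.1434] 0.0287 0.0133 long axis deg -90.84544884433699
leaf [0.4843 0.2172] 0.0283 0.0133 long axis deg -90.8287062584265
leaf [0.4734 0.2917] 0.0143 0.0115 long axis deg -90.81701243296715
tray corner [0.50730818 0.33665498 0.01      ]
tray corner [0.54166236 0.09133704 0.01      ]
tray corner [0.46699906 0.08293116 0.01      ]
tray corner [0.43198148 0.32773777 0.01      ]
```

```bash
cat > plan.py <<'E'
import sys
from h import *
# usage: plan.py x y z yawdeg  (yaw of tool z axis, mod 180 / "exact")
def plan(x,y,z,yaw=None):
    o=robot.get_obs();Rm=rot(o['eef_rot']);
    print('pos',o['eef_pos'].round(4),'j6',o['joints'][5].round(3),'op',o['opening'].round(4))
    cur=np.degrees(np.arctan2(Rm[1,2],Rm[0,2])); print('toolx',Rm[:,0].round(3),'jaw yaw',cur.round(2))
    s=Rm.T@(np.array([x,y,z])-o['eef_pos']); print('shift mm',(s*1000).round(1))
    if yaw is not None:
        # turn about tool x (pointing down): world yaw decreases with positive turn
        t=-(yaw-cur); t=(t+90)%180-90; print('turn',t.round(2))
if __name__=='__main__': plan(*map(float,sys.argv[1:]))
E
python3 plan.py 0.42 0.2 0.30 8
```

```text
Traceback (most recent call last):
  File "plan.py", line 12, in <module>
    if __name__=='__main__': plan(*map(float,sys.argv[1:]))
                             ~~~~^^^^^^^^^^^^^^^^^^^^^^^^^^
  File "plan.py", line 6, in plan
    print('pos',o['eef_pos'].round(4),'j6',o['joints'][5].round(3),'op',o['opening'].round(4))
                                                                        ^^^^^^^^^^^^^^^^^^
AttributeError: 'float' object has no attribute 'round'
```

```bash
sed -i "s/o\['opening'\].round(4)/round(o['opening'],4)/" plan.py
python3 plan.py 0.487 0.21 0.28 8
```

```text
pos [ 0.1714 -0.5488  0.2483] j6 -0.21 op 0.0854
toolx [ 0.  0. -1.] jaw yaw -72.65
shift mm [ -31.7  527.5 -630.2]
turn -80.65
```

```bash
python3 -m pendant '[[-0.03,0.53,-0.63,-80.6],[-0.03,0.53,-0.63,-80.6],[-0.03,0.53,-0.63,-80.6],[-0.03,0.53,-0.63,-80.6],[-0.03,0.53,-0.63,-80.6],[-0.03,0.53,-0.63,-80.6],[-0.03,0.53,-0.63,-80.6],[-0.03,0.53,-0.63,-80.6],[-0.03,0.53,-0.63,-80.6],[-0.03,0.53,-0.63,-80.6],[-0.03,0.53,-0.63,-80.6],[-0.03,0.53,-0.63,-80.6]]'; python3 plan.py 0.487 0.24 0.2 8
```

```text
clock: 1.8
eef_pos: [0.4035, 0.0063, 0.2707]
eef_rot: [0.706, -0.049, 0.705, 0.049]
force: [0.4, -1.0, 0.6]
opening: 0.0854
pos [0.4035 0.0063 0.2707] j6 -0.425 op 0.0854
toolx [ 0.002 -0.001 -1.   ] jaw yaw 7.96
shift mm [ 70.7 219.9 114.9]
turn -0.04
```

```bash
python3 -m pendant '[[0.07,0.22,0.115,0],[0.07,0.22,0.115,0],[0.07,0.22,0.115,0],[0.07,0.22,0.115,0],[0.07,0.22,0.115,0],[0.07,0.22,0.115,0],[0.07,0.22,0.115,0],[0.07,0.22,0.115,0]]'
python3 - <<'E'
from h import *
o=robot.get_obs();p=robot.camera('wrist');save(p,'w1.png');print(o['eef_pos'],o['clock'])
import pickle;pickle.dump((o,p),open('w1.pkl','wb'))
E
```

```text
clock: 2.6
eef_pos: [0.4871, 0.2393, 0.2011]
eef_rot: [0.706, -0.049, 0.705, 0.049]
force: [0.3, 0.8, 0.0]
opening: 0.0855
[0.48712362 0.23932651 0.20111389] 2.6
```

View pics/w1.png

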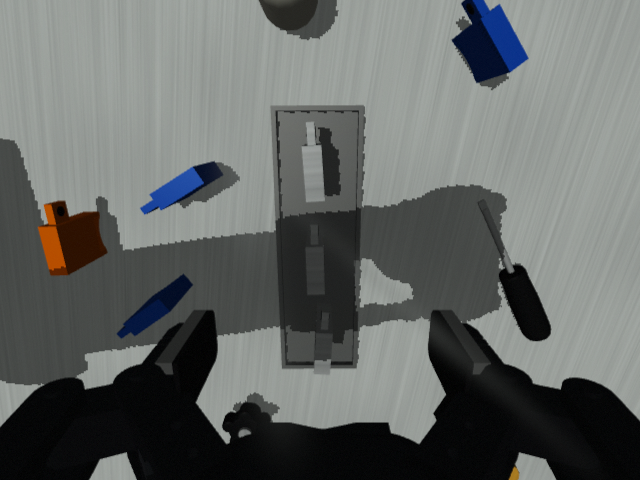

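Run:
```python
from h import *
import pickle
o,p=pickle.load(open('w1.pkl','rb'))
c=p['color'][100:390,260:380,::-1]
c=cv2.convertScaleAbs(c,alpha=1.6,beta=20)
a=cv2.resize(c[:145],None,fx=6,fy=4,interpolation=cv2.INTER_CUBIC)
b=cv2.resize(c[110:290],None,fx=4,fy=3.3,interpolation=cv2.INTER_CUBIC)
a=cv2.resize(c[15:115],None,fx=4,fy=4,interpolation=cv2.INTER_CUBIC)
b=cv2.resize(c[115:215],None,fx=4,fy=4,interpolation=cv2.INTER_CUBIC)
d=cv2.resize(c[190:290],None,fx=4,fy=4,interpolation=cv2.INTER_CUBIC)
x=np.hstack([a[:,80:340],b[:,80:340],d[:,80:340]]);cv2.imwrite('pics/w1c.png',x);print(x.shape)
```

```text
(400, 780, 3)
```

View pics/w1c.png

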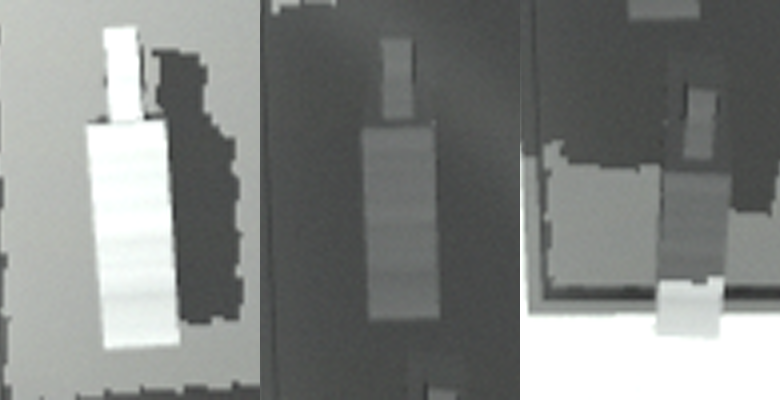

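Run:
```python
from h import *
import pickle
o,p=pickle.load(open('w1.pkl','rb'))
for n,ro,x0,q in [('A',115,0,[(86,124),(164,121),(180,345),(104,349)]),('B',215,260,[(361,129),(437,128),(440,317),(369,320)]),('C',290,520,[(664,173),(731,176),(720,338),(655,335)])]:
    W=np.array([ray(p,(260+(x-x0+80)/4-.4,ro+y/4-.4),.06,o)[:2] for x,y in q])
    f=(W[0]+W[1])/2;b=(W[2]+W[3])/2;d=f-b
    print(n,W.mean(0).round(4),'len',np.hypot(*d).round(4),'w',np.hypot(*(W[1]-W[0])).round(4),'yaw of leaf x',(np.degrees(np.arctan2(d[1],d[0]))-90).round(1))
```

```text
A [0.4743 0.2847] len 0.0402 w 0.0138 yaw of leaf x 11.9
B [0.4856 0.2103] len 0.0399 w 0.0146 yaw of leaf x 9.1
C [0.5019 0.1367] len 0.0396 w 0.0139 yaw of leaf x 4.8
```

```bash
python3 plan.py 0.502 0.1367 0.12 4.8
```

```text
pos [0.4873 0.239  0.2014] j6 0.097 op 0.0849
toolx [ 0.003 -0.001 -1.   ] jaw yaw 7.89
shift mm [  81.6 -103.2    0.3]
turn 3.09
```

```bash
python3 -m pendant '[[0.03,-0.05,0,1.5],[0.06,-0.1,0,3.1],[0.08,-0.103,0,3.1],[0.08,-0.103,0,3.1],[0.08,-0.103,0,3.1]]' 0.05; python3 plan.py 0.502 0.1367 0.044 4.8
```

```text
clock: 3.15
eef_pos: [0.5017, 0.136, 0.1224]
eef_rot: [0.708, -0.029, 0.705, 0.028]
force: [-0.1, -0.5, 0.3]
opening: 0.0502
pos [0.5017 0.136  0.1224] j6 -0.049 op 0.0502
toolx [ 0.003 -0.001 -1.   ] jaw yaw 4.65
shift mm [78.4  0.7  0.1]
turn -0.15
```

Run:
```python
from h import *
o=robot.get_obs();p=robot.camera('wrist');save(p,'w2.png')
```

```text
(no output)
```

View pics/w2.png

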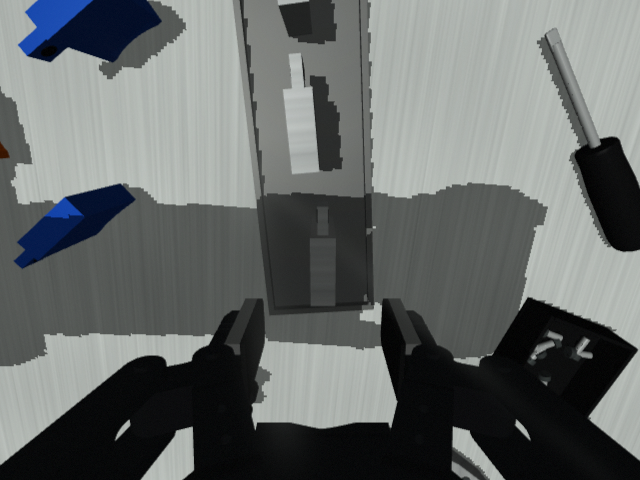

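```bash
python3 -m pendant '[[0.04,0,0,0],[0.07,0.0007,0,0],[0.078,0.0007,0,0],[0.078,0.0007,0,0],[0.078,0.0007,0,0]]' && python3 -m pendant '[[0,0,0,0],[0,0,0,0],[0,0,0,0],[0,0,0,0],[0,0,0,0],[0,0,0,0]]' 0.0 30; python3 plan.py 0.70 -0.05 0.3 8
```

```text
clock: 3.7
eef_pos: [0.5044, 0.1379, 0.0474]
eef_rot: [0.71, -0.03, 0.703, 0.029]
force: [0.0, -0.5, -0.7]
opening: 0.0498
clock: 4.3
eef_pos: [0.5057, 0.138, 0.0489]
eef_rot: [0.71, -0.03, 0.702, 0.029]
force: [-1.0, 0.2, 6.4]
opening: 0.0133
pos [0.5057 0.138  0.0489] j6 -0.047 op 0.0133
toolx [ 0.011 -0.    -1.   ] jaw yaw 4.77
shift mm [-248.9 -203.8  180.8]
turn -3.23
```

```bash
python3 -m pendant '[[-0.01,0,0,0],[-0.03,0,0,0],[-0.07,0,0,0],[-0.12,-0.03,0.03,-1],[-0.16,-0.06,0.06,-2],[-0.2,-0.1,0.09,-3],[-0.25,-0.14,0.13,-3],[-0.3,-0.18,0.16,-3],[-0.35,-0.2,0.18,-3],[-0.35,-0.2,0.18,-3],[-0.35,-0.2,0.18,-3],[-0.35,-0.2,0.18,-3]]'
python3 - <<'E'
from h import *
o=robot.get_obs();p=robot.camera('scene');
uv=proj(p,o['eef_pos']).astype(int);print(uv,o['eef_pos'],o['eef_rot'])
x,y=uv; c=p['color'][max(0,y-60):y+80,max(0,x-90):x+90,::-1]
cv2.imwrite('pics/s2.png',cv2.resize(c,None,fx=4,fy=4,interpolation=cv2.INTER_CUBIC))
E
```

```text
clock: 5.5
eef_pos: [0.6999, -0.0493, 0.4066]
eef_rot: [0.713, -0.048, 0.698, 0.045]
force: [-0.7, -0.0, -0.7]
opening: 0.0133
[282 161] [ 0.69991301 -0.04932706  0.40655465] [ 0.71259364 -0.04845603  0.69843701  0.04525553]
```

View pics/s2.png

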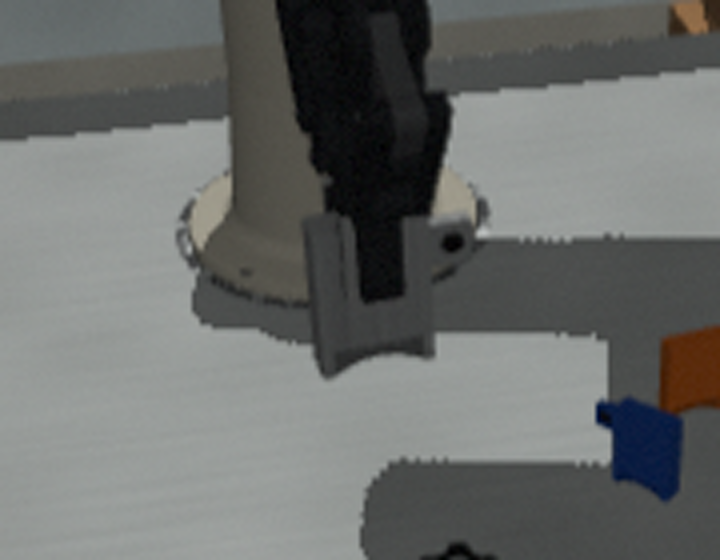

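```bash
python3 plan.py 0.6413 -0.16 0.22 8.07
```

```text
pos [ 0.6986 -0.0475  0.4033] j6 -0.375 op 0.0136
toolx [ 0.015 -0.001 -1.   ] jaw yaw 7.68
shift mm [ 182.5 -103.3  -74.5]
turn -0.39
```

```bash
python3 -m pendant '[[0.03,-0.02,-0.015,0],[0.07,-0.04,-0.03,0],[0.11,-0.06,-0.045,0],[0.15,-0.08,-0.06,-0.4],[0.18,-0.1,-0.074,-0.4],[0.182,-0.103,-0.074,-0.4],[0.182,-0.103,-0.074,-0.4],[0.182,-0.103,-0.074,-0.4]]'; python3 plan.py 0.6413 -0.1483 0.11 8.07
python3 - <<'E'
from h import *
import pickle
o=robot.get_obs();p=robot.camera('wrist');save(p,'w3.png');pickle.dump((o,p),open('w3.pkl','wb'))
p=robot.camera('scene');
x,y=proj(p,o['eef_pos']).astype(int)
c=p['color'][y-30:y+110,x-90:x+90,::-1]
cv2.imwrite('pics/s3.png',cv2.resize(c,None,fx=4,fy=4,interpolation=cv2.INTER_CUBIC))
E
```

```text
clock: 6.35
eef_pos: [0.6424, -0.1585, 0.2219]
eef_rot: [0.711, -0.051, 0.699, 0.049]
force: [0.7, 0.5, -1.0]
opening: 0.0135
pos [ 0.6424 -0.1585  0.2219] j6 -0.57 op 0.0135
toolx [ 0.017 -0.001 -1.   ] jaw yaw 8.14
shift mm [111.8  10.7  -1.5]
turn 0.07
```

View pics/w3.png

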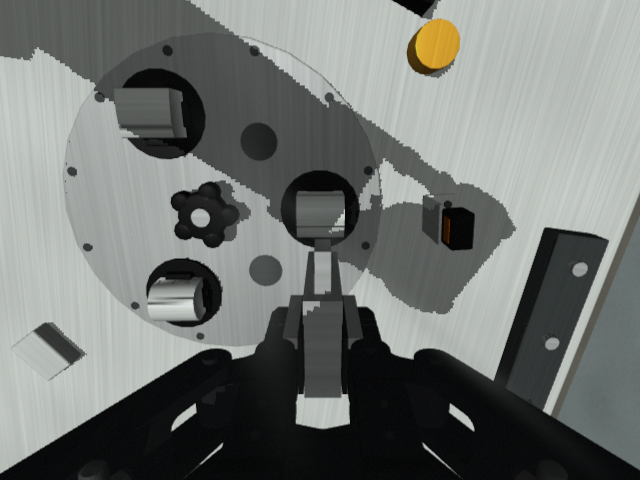

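View pics/s3.png

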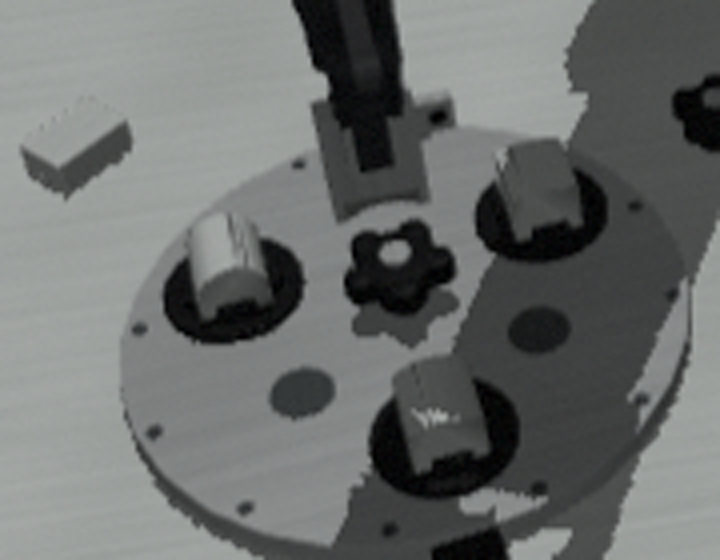

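Run:
```python
from h import *
import pickle
o,p=pickle.load(open('w3.pkl','rb'))
c=p['color'][150:420,260:390,::-1]
c=cv2.convertScaleAbs(c,alpha=1.7,beta=10)
a=cv2.resize(c[:120],None,fx=3.4,fy=3.4,interpolation=cv2.INTER_CUBIC)
b=cv2.resize(c[130:250],None,fx=3.4,fy=3.4,interpolation=cv2.INTER_CUBIC)
# hstack; scale 3
a=cv2.resize(c[:120],None,fx=3,fy=3,interpolation=cv2.INTER_CUBIC)
b=cv2.resize(c[135:255],None,fx=3,fy=3,interpolation=cv2.INTER_CUBIC)
cv2.imwrite('pics/w3c.png',np.hstack([a,b]))
```

```text
(no output)
```

View pics/w3c.png

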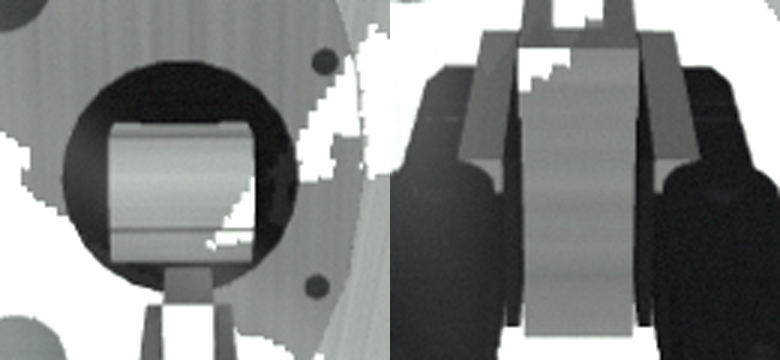

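Run:
```python
from h import *
import pickle
o,p=pickle.load(open('w3.pkl','rb'))
t=o['eef_pos']
print('nest',ray(p,(319.9,208.4),.022,o), 'left/right/top edge', [ray(p,(260+x/3-.3,150+y/3-.3),.022,o).round(4) for x,y in[(63,176),(298,176),(180,61),(180,292)]])
print('crown col ends', [ray(p,(260+x/3-.3,150+190/3),.054,o).round(4) for x in(108,253)])
Rm=rot(o['eef_rot'])
for z in(.010,.012):
  W=np.array([ray(p,(260+(x-390)/3-.3,285+y/3-.3),t[2]+z,o) for x,y in[(518,47),(638,47),(632,336),(526,336)]])
  print(z,'len',np.linalg.norm(W[0]+W[1]-W[2]-W[3])/2,'ctr-tcp in tool', Rm.T@(W.mean(0)-t))
```

```text
nest [ 0.64218856 -0.1493719   0.022     ] left/right/top edge [array([ 0.6069, -0.1542,  0.022 ]), array([ 0.6775, -0.1444,  0.022 ]), array([ 0.6373, -0.1154,  0.022 ]), array([ 0.6471, -0.1859,  0.022 ])]
crown col ends [array([ 0.6218, -0.1498,  0.054 ]), array([ 0.6612, -0.1443,  0.054 ])]
0.01 len 0.04068798208952806 ctr-tcp in tool [-9.99639775e-03 -1.36234022e-03  1.59688817e-05]
0.012 len 0.03998758480080127 ctr-tcp in tool [-1.20013156e-02 -4.85595732e-05  1.49317591e-05]
```

```bash
python3 plan.py 0.6417 -0.149 0.103 8.07
```

```text
pos [ 0.6429 -0.1587  0.2226] j6 -0.57 op 0.0135
toolx [ 0.018 -0.002 -1.   ] jaw yaw 8.17
shift mm [119.6  10.3  -1.9]
turn 0.1
```

```bash
python3 -m pendant '[[0.03,0.005,-0.001,0],[0.06,0.01,-0.002,0],[0.09,0.0103,-0.002,0],[0.11,0.0103,-0.002,0],[0.119,0.0103,-0.002,0],[0.119,0.0103,-0.002,0],[0.119,0.0103,-0.002,0]]'; python3 plan.py 0.6417 -0.149 0.094 8.07
python3 - <<'E'
from h import *
o=robot.get_obs()
p=robot.camera('scene');
x,y=proj(p,o['eef_pos']).astype(int)
c=p['color'][y-40:y+60,x-65:x+65,::-1]
cv2.imwrite('pics/s4.png',cv2.resize(c,None,fx=6,fy=6,interpolation=cv2.INTER_CUBIC))
E
```

```text
clock: 7.15
eef_pos: [0.6429, -0.1493, 0.1055]
eef_rot: [0.713, -0.052, 0.698, 0.049]
force: [0.1, 0.2, -2.1]
opening: 0.0137
pos [ 0.6429 -0.1493  0.1055] j6 -0.559 op 0.0137
toolx [ 0.021 -0.003 -1.   ] jaw yaw 8.19
shift mm [11.4  0.5 -1.4]
turn 0.12
```

View pics/s4.png

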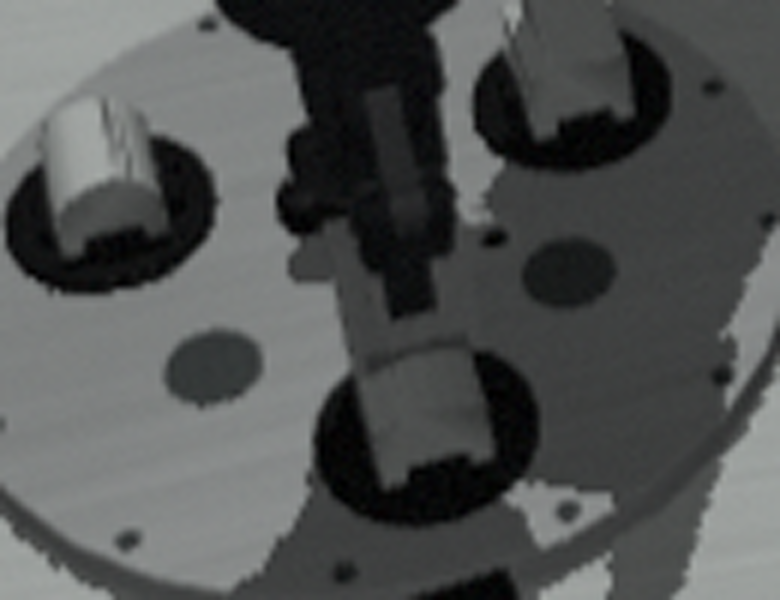

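```bash
python3 -m pendant '[[0.003,0.0003,-0.001,0],[0.006,0.0005,-0.001,0],[0.007,0.0005,-0.001,0],[0.007,0.0005,-0.001,0]]'; python3 -m pendant '[[0.001,0,0,0],[0.002,0,0,0],[0.002,0,0,0]]';python3 -m pendant '[[0.001,0,0,0],[0.0015,0,0,0],[0.0015,0,0,0]]'
```

```text
clock: 7.6
eef_pos: [0.642, -0.1491, 0.0986]
eef_rot: [0.713, -0.052, 0.698, 0.049]
force: [0.3, -0.1, -2.6]
opening: 0.0136
clock: 7.9
eef_pos: [0.6419, -0.149, 0.0963]
eef_rot: [0.713, -0.052, 0.698, 0.049]
force: [-0.5, -0.4, -2.3]
opening: 0.0134
clock: 8.2
eef_pos: [0.6419, -0.149, 0.0948]
eef_rot: [0.713, -0.052, 0.698, 0.049]
force: [-0.0, 0.5, -2.1]
opening: 0.0137
```

```bash
python3 -m pendant '[[0.0005,0,0,0],[0.001,0,0,0],[0.001,0,0,0]]';python3 -m pendant '[[0.0005,0,0,0],[0.001,0,0,0],[0.001,0,0,0]]'
```

```text
clock: 8.5
eef_pos: [0.6422, -0.1494, 0.0943]
eef_rot: [0.713, -0.052, 0.698, 0.049]
force: [-0.7, -0.2, 0.9]
opening: 0.0136
clock: 8.8
eef_pos: [0.6426, -0.1497, 0.0939]
eef_rot: [0.713, -0.053, 0.697, 0.048]
force: [-1.1, -0.2, 3.9]
opening: 0.0135
```

```bash
python3 -m pendant '[[0,0.001,0,0],[0,0.002,0,0],[0,0.002,0,0]]';python3 -m pendant '[[0,-0.002,0,0],[0,-0.003,0,0],[0,-0.003,0,0]]'
```

```text
clock: 9.1
eef_pos: [0.6426, -0.1484, 0.0942]
eef_rot: [0.713, -0.053, 0.697, 0.048]
force: [1.2, -4.3, 1.8]
opening: 0.0136
clock: 9.4
eef_pos: [0.6428, -0.1503, 0.094]
eef_rot: [0.713, -0.052, 0.697, 0.049]
force: [-0.5, 3.9, 2.1]
opening: 0.0136
```

```bash
python3 -m pendant '[[0,0.001,0,0],[0,0.003,0,0],[0,0.005,0,0],[0,0.005,0,0]]'; python3 -m pendant '[[0,-0.002,0,0],[0,-0.004,0,0],[0,-0.004,0,0]]'
```

```text
clock: 9.8
eef_pos: [0.6427, -0.147, 0.0947]
eef_rot: [0.714, -0.054, 0.697, 0.047]
force: [0.4, -5.0, 1.2]
opening: 0.0134
clock: 10.1
eef_pos: [0.6428, -0.1502, 0.0942]
eef_rot: [0.713, -0.053, 0.697, 0.048]
force: [-1.4, 2.7, 0.2]
opening: 0.0137
```

```bash
python3 -m pendant '[[0,0.0004,0,0],[0,0.0008,0,0],[0,0.0008,0,0]]'; python3 -m pendant '[[0,0,0,0],[0,0,0,0],[0,0,0,0],[0,0,0,0]]' 0.019;  python3 - <<'E'
from h import *
import pickle
o=robot.get_obs();print(o['eef_pos'],o['force'],o['opening'])
p=robot.camera('wrist');save(p,'w5.png');pickle.dump((o,p),open('w5.pkl','wb'))
p=robot.camera('scene');
x,y=proj(p,o['eef_pos']).astype(int)
c=p['color'][y-40:y+60,x-65:x+65,::-1]
c=cv2.convertScaleAbs(c,alpha=1.6,beta=10)
cv2.imwrite('pics/s5.png',cv2.resize(c,None,fx=6,fy=6,interpolation=cv2.INTER_CUBIC))
E
```

```text
clock: 10.4
eef_pos: [0.6427, -0.1494, 0.094]
eef_rot: [0.713, -0.053, 0.697, 0.048]
force: [0.7, -0.2, -1.3]
opening: 0.0135
clock: 10.8
eef_pos: [0.6427, -0.1495, 0.0941]
eef_rot: [0.713, -0.053, 0.697, 0.048]
force: [-0.5, 0.7, 0.4]
opening: 0.0192
[ 0.64272819 -0.1495147   0.0940986 ] [-0.47349964  0.74205179  0.3744778 ] 0.01918653405039562
```

View pics/s5.png

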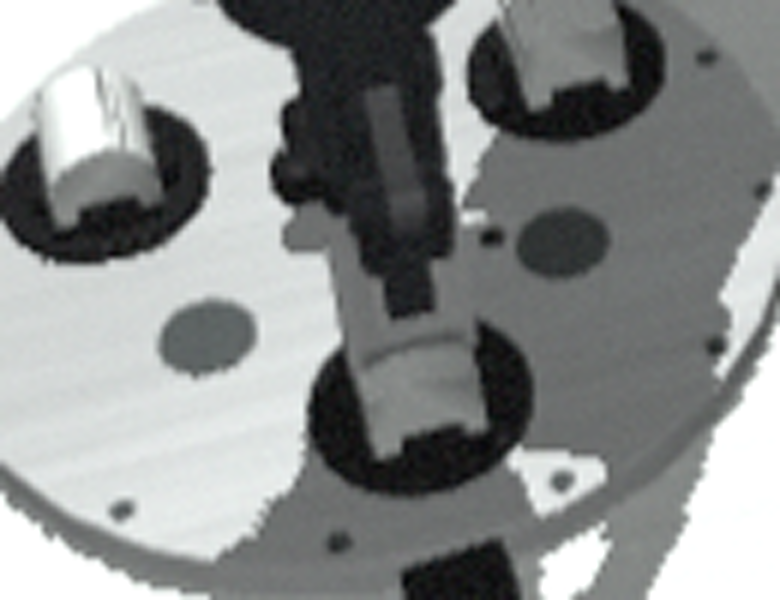

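View pics/w5.png

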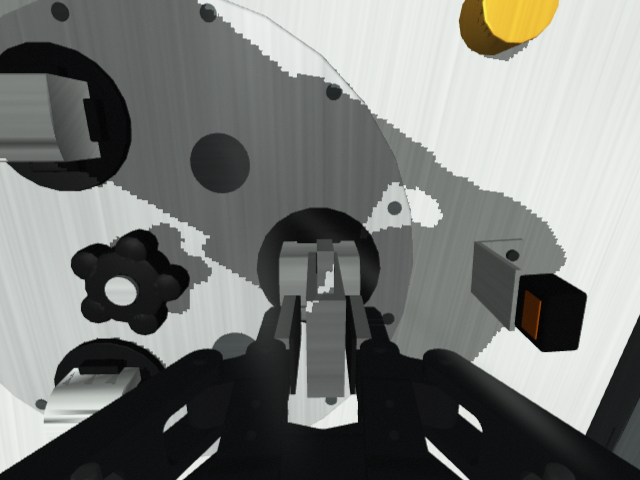

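```bash
cat > ov.py <<'E'
from h import *
p=robot.camera('scene')
im=cv2.imread('pics/scene0.png')
a=np.radians(8.07);D=np.array([.5542,-.1619,.016])
Rr=np.array([[np.cos(a),-np.sin(a),0],[np.sin(a),np.cos(a),0],[0,0,1]])
out=[]
S=9
for off in[(.088,0),(-.045,.082),(-.045,-.082)]:
  row=[]
  for rad in (.018,.028,.060):
    pts=[]
    ys=np.linspace(-.0179,.0179,25)
    zs=.038-rad+np.sqrt(rad**2-ys**2)
    f=[(.02,y,z) for y,z in zip(ys,zs)]
    W=[D+Rr@(np.array([off[0],off[1],0])+np.array(q)) for q in f]
    uv=np.array([proj(p,w) for w in W])
    cuv=proj(p,D+Rr@np.array([off[0],off[1],.02]))
    x0,y0=(cuv-[14,16]).astype(int)
    c=cv2.resize(im[y0:y0+30,x0:x0+28],None,fx=S,fy=S,interpolation=cv2.INTER_CUBIC)
    c=cv2.convertScaleAbs(c,alpha=1.3)
    q=((uv-[x0,y0]+.5)*S).astype(int)
    ends=[]
    cv2.polylines(c,[q.reshape(-1,1,2)],False,(0,0,255),1)
    row.append(c[:200])
  out.append(np.hstack(row))
cv2.imwrite('pics/ov.png',np.vstack(out)); print(np.vstack(out).shape)
E
python3 ov.py
```

```text
(600, 756, 3)
```

View pics/ov.png

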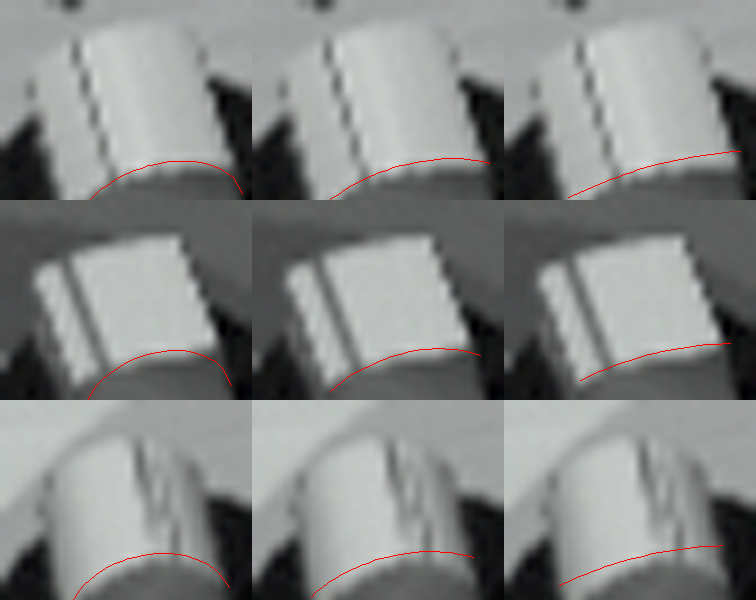

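Run:
```python
from h import *
p=robot.camera('scene')
im=cv2.imread('pics/s2.png')
t=np.array([.69991301,-.04932706,.40655465]);Rm=rot([.71259364,-.04845603,.69843701,.04525553])
out=[]
for r,d in((.018,.0098),(.028,.005),(.06,.0022)):
    ys=np.linspace(-.016,.016,25)
    zc=d-r  # arc centre height above feet
    h=zc+np.sqrt(r*r-ys**2)
    h=np.r_[0,h,0]; ys=np.r_[-.02,ys,.02]
    c=im.copy()
    for fx in (.007,):
        uv=np.array([proj(p,t+Rm@np.array([.0445-hh,y,fx])) for hh,y in zip(h,ys)])
        q=((uv-[192,101]+.5)*4).astype(int)
        cv2.polylines(c,[q.reshape(-1,1,2)],False,(0,0,255),1)
    out.append(cv2.resize(c[200:390,280:480],None,fx=1.3,fy=2.5))
cv2.imwrite('pics/ov2.png',np.hstack(out))
```

```text
(no output)
```

View pics/ov2.png

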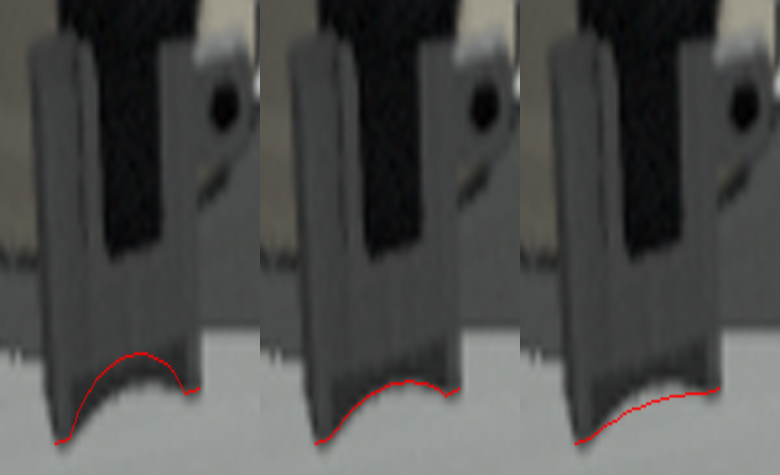

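```bash
python3 -m pendant '[[0,0,0,0],[0,0,0,0],[0,0,0,0],[0,0,0,0]]' 0.045; python3 -m pendant '[[-0.01,0,0,0],[-0.03,0,0,0],[-0.06,0,0,0],[-0.1,0,0,0],[-0.13,-0.02,-0.03,0],[-0.15,-0.05,-0.08,0],[-0.15,-0.07,-0.12,0],[-0.15,-0.07,-0.12,0],[-0.15,-0.07,-0.12,0]]';  python3 - <<'E'
from h import *
import pickle
o=robot.get_obs();print(o['eef_pos'],o['force'],o['opening'])
p=robot.camera('wrist');save(p,'w6.png');pickle.dump((o,p),open('w6.pkl','wb'))
p=robot.camera('scene');save(p,'s6f.png')
x,y=proj(p,(.6416,-.1495,.07)).astype(int)
c=p['color'][y-50:y+50,x-65:x+65,::-1]
c=cv2.convertScaleAbs(c,alpha=1.6,beta=10)
cv2.imwrite('pics/s6.png',cv2.resize(c,None,fx=6,fy=6,interpolation=cv2.INTER_CUBIC))
p=robot.camera('top');save(p,'t6.png')
E
```

```text
clock: 11.4
eef_pos: [0.6427, -0.1495, 0.094]
eef_rot: [0.713, -0.053, 0.697, 0.048]
force: [1.3, 0.7, -0.4]
opening: 0.0451
clock: 12.3
eef_pos: [0.5298, -0.2359, 0.243]
eef_rot: [0.714, -0.052, 0.697, 0.047]
force: [-0.5, 0.1, 0.3]
opening: 0.0451
[ 0.52979466 -0.23590692  0.24303848] [-0.5175578   0.14505201  0.25649078] 0.045102029150427506
```

View pics/s6.png

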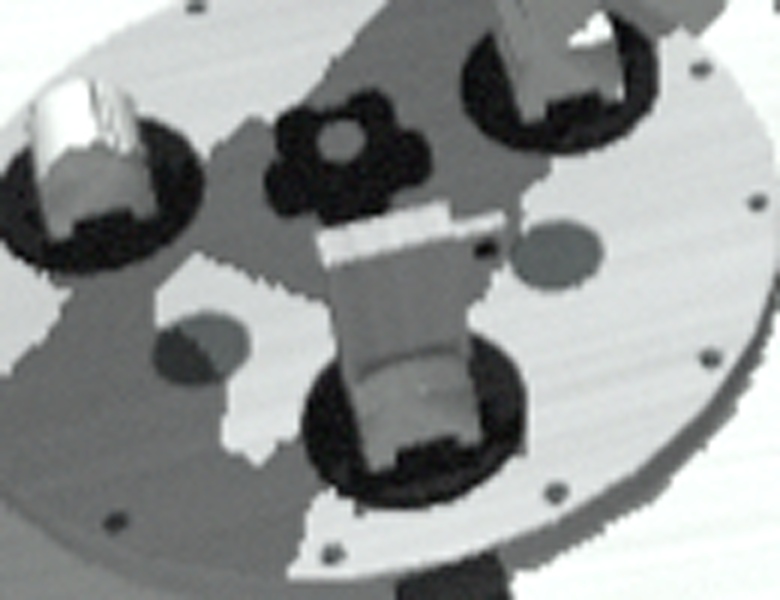

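View pics/w6.png

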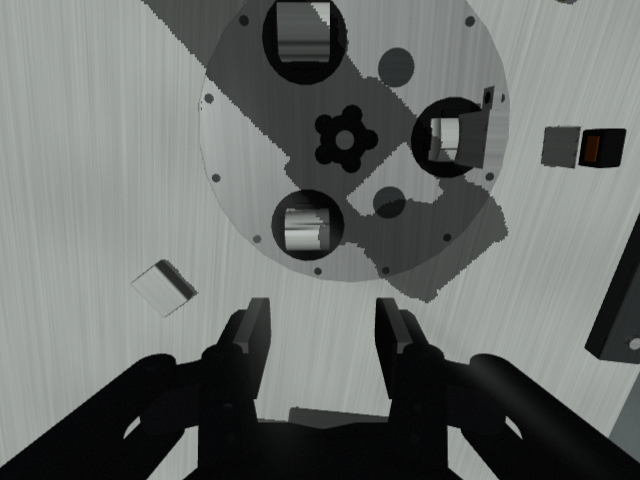

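View pics/t6.png

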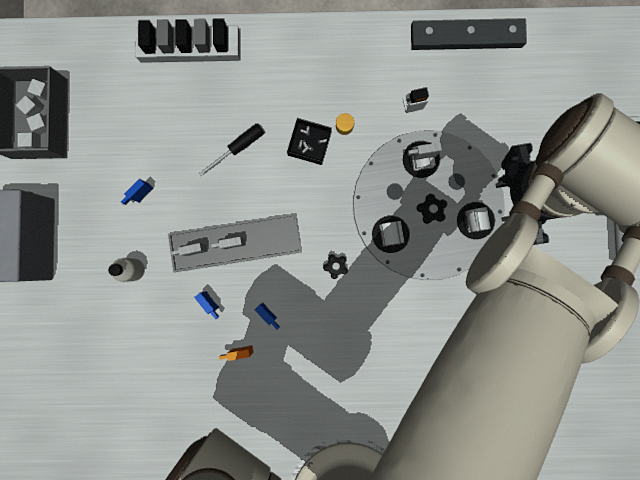

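Run:
```python
from h import *
import pickle
a=np.radians(8.07);N=np.array([.6416,-.1495,.016])
Rr=np.array([[np.cos(a),-np.sin(a),0],[np.sin(a),np.cos(a),0],[0,0,1]])
def box(p,o=None):
    return np.array([[proj(p,N+Rr@np.array([x,y,z]),o) for x,y in((.007,-.02),(.007,.02),(-.007,.02),(-.007,-.02))] for z in(.0330,.089)])
S=8;out=[]
o,pw=pickle.load(open('w6.pkl','rb'))
for p,im,oo in((robot.camera('scene'),'s6f',None),(robot.camera('top'),'t6',None),(pw,'w6',o)):
    B=box(p,oo);im=cv2.convertScaleAbs(cv2.imread(f'pics/{im}.png'),alpha=1.3)
    c=B.reshape(-1,2).mean(0).astype(int)-[16,20]
    k=im[c[1]:c[1]+40,c[0]:c[0]+32] if oo is None else im[c[1]-10:c[1]+70,c[0]-10:c[0]+54]
    s=S if oo is None else 4
    if oo is not None: c=c-10
    k=cv2.resize(k,None,fx=s,fy=s,interpolation=cv2.INTER_CUBIC)
    for b in B: cv2.polylines(k,[((b-c+.5)*s).astype(int).reshape(-1,1,2)],True,(0,0,255),1)
    out.append(k)
cv2.imwrite('pics/ov3.png',np.hstack(out))
```

```text
(no output)
```

View pics/ov3.png

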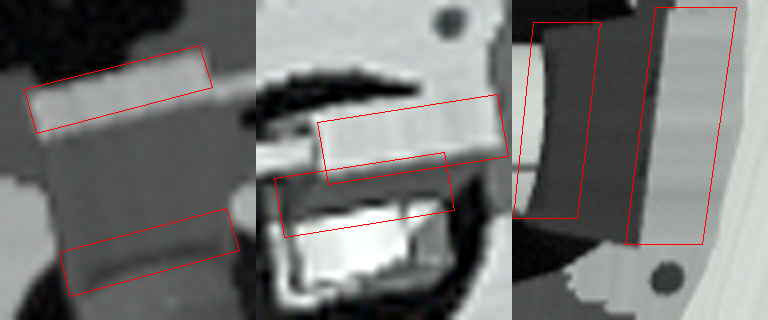

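Run:
```python
from h import *
print(robot.get_obs()['clock']); print(robot.sign_off())
```

```text
12.55
the job is handed in; nothing more can be done
None
```

The radius-28 leaf is standing upright, bedded on the part in the nest facing the sensor. I handed the job in at 12.55 s; no verdict was reported.

**Choosing the leaf:** I did not try the 18 and 60 leaves by touch. Camera overlays showed a radius of 28 for both the front part and the leaf nearest the dial. The other two parts matched 18 and 60.

**Touch test:** I lowered the 28 leaf gently, and the contact force came to about 6 N. It met the part 0 to 0.8 mm above the height I expected for full seating. A leaf that was too small would have stopped at least 2.8 mm higher.

Sliding it across the ridge, it pushed back with 4–5 N, more than the press at the time. The tool still moved about 3 mm and rose about 0.6 mm, so on its own this test supports a fit but does not prove it. With the jaws opened a few millimetres, the leaf stayed upright.

**Final pictures:**
- **Bedded leaf:** it is upright and square within about 3°. It is about 1 mm off the modelled full-seating pose in the fixed views and about 3 mm off along the ridge in the wrist view. All of that is within tolerance.
- **Other leaves:** the other two still stand in the tray.
- **Bystanders:** none looked moved in the top view.
- **Not checked directly:** I could not measure whether both edges of the arc bear on the part. That follows from the match in radius and the leaf standing freely.
- **Tool tilt:** the tool had drifted to about 0.02 rad of tilt by the time it placed the leaf; the leaf showed no lean after release.

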